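# Move the charged battery pack from the charger to the raking lamp

## Robot

A 6-joint arm with a two-finger parallel gripper is mounted at the origin on the work surface. World frame = base frame: x ahead of the robot, y to its left, z up, the work surface at z = 0. Lengths are in mm, angles in rad, forces in N, time in s.
With the tool pointing down it reaches from about 275 to 1000 mm from the base axis. Payload 8.4 kg.
Tool frame: the origin (TCP) lies at the very end of the fingers, on their centre line; the grasp point (between the pads) lies env.grip_point_offset behind it (env.grip_point_offset is the distance from the TCP to the grasp point, in mm); z points along the fingers, y is the line along which they close (so a half turn about z gives the same grasp; the last joint's range is limited). The gripper opens to 85 mm and grips with 20 to 120 N. Pads are 22 mm wide; open, the fingers measure 114 mm over their backs; the gripper's body (76 mm by 85 mm) begins 54 mm behind the grasp point. The pads swing forward as they close: fully open they stand 13 mm farther back than shut.
Start: joints at [-1.285, 0.353, 1.633, -0, 1.155, -0.002], TCP at [177.401, -599.297, 201.881] pointing down, gripper open.
Joint ranges: [-2.63, 2.63], [-0.92, 2.1], [0.06, 2.66], [-1.3, 4.44], [0, 2.69], [-3.02, 3.02]. Speed limits (rad/s): [2.22, 2.22, 2.79, 3.14, 3.14, 3.14].

## Interface

Orientations are given as a rotation vector (axis times angle).
In Python, from station import env gives the robot as it stands.
- The arm moves only by the shell command python3 -m jog 'ROWS' [FORCE]. ROWS is JSON, a list of rows, each an object with "travel": the shift along the world's x, y, z in units of 0.25 m (1.0 is 0.25 m), a list of three; "dr": the turn, a rotation vector about the world's x, y, z in units of 180 degrees (1.0 is 180 degrees), a list of three; "hand": the opening, from 0 (shut) to 1 (fully open). In form: [{"travel": [x, y, z], "dr": [ax, ay, az], "hand": hand}, ...]. A call has 1 to 5 rows; each row is the pose to reach, as a shift and turn from the pose commanded when the call began, turning the shorter way round; what a row does not reach only later rows make up. A row lasts 1/8 s, in which the tool goes at most 62.5 mm and 10.7 degrees, less where a joint would pass 70% of its speed; a pose out of reach is approached as far as the arm can. A call with a number of a shift or a turn outside -1 to 1 is refused whole. A call with a gripper value outside its range is refused whole. The fingers move at their own pace and stop on an object; FORCE is the grip in N (left out, the last holds). Time passes only in rows, so rows that repeat a pose let the fingers close. It gives the time, the measured TCP pose, the force, the opening and the grip force at its end, in the units of the state.
- env.state(): the state, without advancing time (a new reading comes with each control period).
- env.grab_frame(name): name is "scene" or "top" or "wrist"; returns a dict with "pixels" (480x640x3 uint8, red, green, blue), "vertical_fov" (degrees; the focal length in pixels is half the picture's height over the tangent of half this angle, whatever the lens; pixels are square), "cx", "cy" (the principal point, pixels), "rvec" (rotation vector, rad) and "tvec" (3), from world to camera coordinates, as OpenCV has them; the wrist camera has in their place "hand_eye" (4x4, takes a point from camera to tool coordinates, whose origin is the TCP and whose axes are the flange's). Camera axes: x right, y down, z forward; pixel columns grow to the right and rows downward; lengths in mm; the calibration is good to about 2 mm. A picture is of the moment at which its call begins: read the wrist's pose just before it. There is no depth.
- env.sign_off(): hands the job in; it is judged then, once.
The state is a dict: "t": time; "joints": joint angles; "qvel": joint speeds; "tau": joint torques, N m; "tcp_pos": TCP position; "orientation": TCP orientation; "ft_force": force on the tool from outside, world axes, zero at the start; "torque": the same for the moment, N m; "opening": opening from 0.0 (shut) to 1.0 (fully open); "finger_force": force on a finger pad.
Only numpy, scipy, OpenCV 4.12 (cv2) and the standard library are available. Lean on these libraries where they do the work, as an engineer would, in place of code of your own. Each camera call takes 0.05 s, during which the arm holds its last target. There are 200 camera calls.

## Task

The black battery pack on the grey bench charger is charged: press the charger's catch pad so that the pack springs loose, slide it off, and slide it gently onto the rail of the low aluminium raking lamp until the lamp's spring catch clicks and keeps it locked against its ejector, then let go. Do not wrench it out of the catch or ram it against the end stop, and leave the other things on the table where they are.

Things in the scene. Friction and masses are not known exactly. Their poses are not given: they have to be found in the camera images.
- pack_center (a point): centre of the black battery pack, 0.24 to 0.39 kg, 30 mm above its underside. Flange 80 mm long (x) by 60 wide (y) by 7 thick; above it a body 44 mm wide (y), 78 long, its top 60 mm above the underside. x points to the end that goes in first, where a gap under the flange takes the catch's tooth. Starts locked on the charger
- pack_grip (a point): where to grasp the pack across its 44 mm width: 41 mm above its underside, over its centre; fingertips at least 20 mm above the underside clear the rails and guides
- charger: grey bench charger, fixed, 268 mm long (x) by 96 wide, up to 66 tall. Origin on the table, below the pack's centre when that is against the end stop (locked, it sits 2 mm short of this). The end stop (face at x = +40 mm, 60 mm wide, 66 tall) carries a spring ejector; behind it is the catch pad. Wrenching the locked pack with over 30 N, or pressing the pad with over 40 N, counts as forcing
- charger_seat (a point): point on the charger's rail floor, 16 mm above its origin. Rail: a channel along x with its mouth at -x; flat floor from x = -118 mm; two lips, x = -20 to +38, 9 mm above the floor, 49 mm apart, hold the flange down; walls below them 64 mm apart; flared guides from x = -20 out to -43 mm, tops 33 mm above the table at most. The freed pack must go about 65 mm towards -x before it can be lifted
- charger_pad (a point): top centre of the charger's ribbed black catch pad, 34 mm (x) by 32 (y), 42 mm above the table when up, 78 mm behind the charger's origin along +x. Press straight down at least 5 of its 7 mm (spring 2 to 4 N, with the tooth's rubbing about 7 N). The pack then springs about 12 mm towards -x; the pad comes up again only as the pack is drawn off
- charger_catch (a joint): travel of the charger's catch, m: 0 up, 0.007 pressed fully down
- charger_ejector (a joint): travel of the charger's spring ejector, m: 0 fully out, about 0.010 while the pack is locked, 0.012 with the pack against the end stop
- lamp: low aluminium raking lamp, fixed: light bar 210 mm wide (y), 72 tall, from x = 128 to 172 mm, with the battery rail before it. Origin on the table below the rail. Its dark end stop with ejector and catch is like the charger's but clamped with its face anywhere from x = 40 to 64 mm, not measured: a locked pack's centre lies between x = -2 and +22 mm. More than 20 N of the pack against the end stop is ramming it
- lamp_seat (a point): point on the lamp's rail floor, 16 mm above its origin. Rail as on the charger: flat floor from x = -118 mm, mouth at -x, lips from x = -20 to +38, flared guides to -43. Set the pack down flat with its centre at x about -76 mm, then slide to +x, level with the floor. It rides over the tooth (about 3 to 8 N), then meets the ejector (in all 5 to 9 N), clicks 2 mm before the end stop; there the force rises steeply
- lamp_catch (a joint): travel of the lamp's catch, m: 0 up (before the pack comes, and again after the click), about 0.005 while the flange rides over the tooth
- lamp_ejector (a joint): travel of the lamp's spring ejector, m: 0 fully out, about 0.010 when the pack is locked, 0.012 with the pack against the end stop. A pack let go before the click is pushed back out
- vial: small capped glass vial, 36 mm across and 75 mm tall, loose bystander; origin under its centre
- brush: wooden brush 120 mm long lying on the table, loose bystander
- shard_a: painted plaster fragment about 70 mm across and 15 mm thick, loose bystander; origin under its middle
- shard_b: painted plaster fragment about 60 mm across and 15 mm thick, loose bystander
- jar: glass jar 60 mm across and 90 mm tall, loose bystander
- cup: white ceramic cup 72 mm across and 85 mm tall, loose bystander

How it is judged:
By the outcome, as a careful person would: the job done as asked, in the order asked, and still so for the second after the job is handed in, with the robot touching nothing.
It also fails if it takes over 72 s, if anything falls off the work surface, if the arm or the gripper's body presses on something with over 40 N, if the wrist force passes 120 N, or if a joint passes its speed limit or range.

## Working session

There is one attempt and no reset: what is moved stays moved. The work goes in short steps, Python scripts to look and compute and a shell command to move; the robot and the scene stay as the last step left them, time stands still between calls to the robot, and variables do not carry over. Pictures are saved under pics/ and viewed, at most 10 in all, crops included, and the job is handed in when it is done.

```bash
mkdir -p pics; cat > h.py <<'E'
import numpy as np, cv2, json
from scipy.spatial.transform import Rotation as R
from station import env
def snap(name,fn):
    s=env.state(); f=env.grab_frame(name)
    p=f["pixels"]; cv2.imwrite(f"pics/{fn}.png",p[:,:,::-1])
    fl=240/np.tan(np.radians(f["vertical_fov"])/2)
    if "rvec" in f:
        Rc=R.from_rotvec(np.ravel(f["rvec"])).as_matrix().T; o=-Rc@np.ravel(f["tvec"])
    else:
        H=np.array(f["hand_eye"]); Rt=R.from_rotvec(s["orientation"]).as_matrix()
        Rc=Rt@H[:3,:3]; o=Rt@H[:3,3]+np.array(s["tcp_pos"])
    json.dump(dict(f=fl,cx=f["cx"],cy=f["cy"],R=Rc.tolist(),o=o.tolist()),open(f"pics/{fn}.json","w"))
def cast(fn,uv,z):
    c=json.load(open(f"pics/{fn}.json")); uv=np.atleast_2d(uv).astype(float)
    d=np.c_[(uv[:,0]-c["cx"])/c["f"],(uv[:,1]-c["cy"])/c["f"],np.ones(len(uv))]@np.array(c["R"]).T
    o=np.array(c["o"]); return o+d*((z-o[2])/d[:,2])[:,None]
def proj(fn,P):
    c=json.load(open(f"pics/{fn}.json")); q=(np.atleast_2d(P)-np.array(c["o"]))@np.array(c["R"])
    return q[:,:2]/q[:,2:]*c["f"]+[c["cx"],c["cy"]]
E
python3 - <<'E'
from h import *
snap("top","top0"); snap("scene","scene0")
print(env.state(), env.grip_point_offset)
for n in("top0","scene0"):
    c=json.load(open(f"pics/{n}.json"));print(c["o"],c["f"])
E
```

```text
{'t': 0.1, 'joints': array([-1.28537891e+00,  3.53585770e-01,  1.63401430e+00,  2.34954346e-05,
        1.15522092e+00, -2.37775728e-03]), 'qvel': array([ 0.00082023, -0.00196937, -0.00190149, -0.00073564,  0.0005702 ,
       -0.00029146]), 'tau': array([ 1.00039837e-03, -6.06355762e+01, -3.42820752e+01,  9.72572388e-05,
        4.00555131e-03,  1.36133033e-05]), 'tcp_pos': array([ 177.29521143, -598.86272136,  201.25193978]), 'orientation': array([-3.10791866e+00, -4.50319515e-01,  2.38636861e-04]), 'ft_force': array([-0.57857475,  0.49651687, -0.72572081]), 'torque': array([-0.02138819,  0.00695703,  0.00024854]), 'finger_force': 0.0, 'opening': 1.0003836967096866} 18.700000000000003
[452.70101545170365, 7.606150569761001, 1275.9405809720022] 441.5553714813054
[1054.174431530206, 424.9464603875007, 907.6326497049811] 460.5693669757286
```

View pics/top0.png

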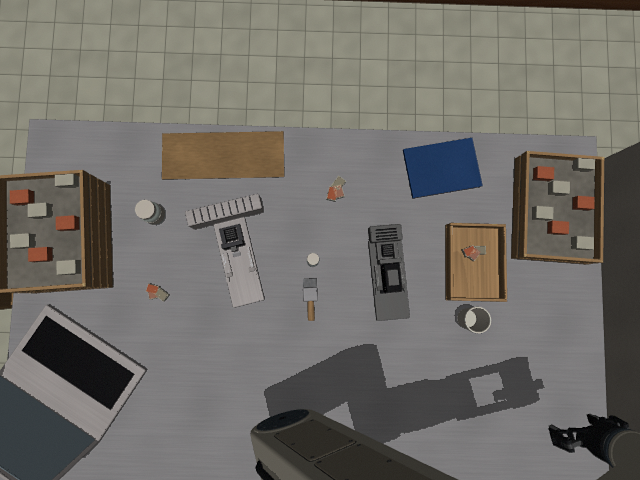

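View pics/scene0.png

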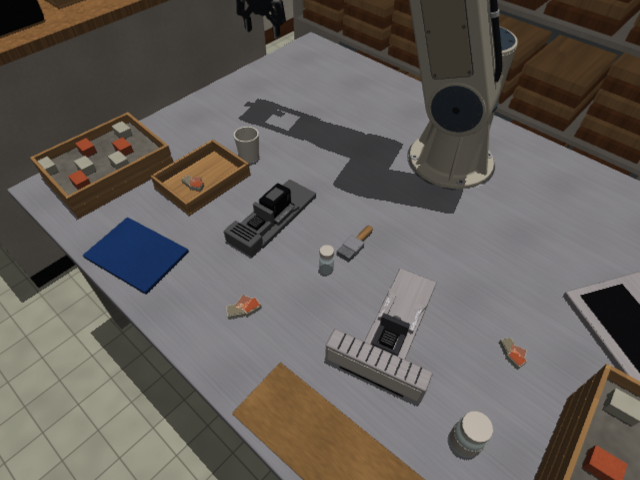

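```bash
python3 - <<'E'
from h import *
im=cv2.imread("pics/top0.png"); 
a=cv2.resize(im[215:325,350:425],None,fx=5.3,fy=5.3,interpolation=cv2.INTER_CUBIC)
b=cv2.resize(im[190:310,180:270],None,fx=4.4,fy=4.4,interpolation=cv2.INTER_CUBIC)
h=min(len(a),len(b)); cv2.imwrite("pics/crop0.png",np.hstack([a[:h],b[:h]]))
g=cv2.cvtColor(im,cv2.COLOR_BGR2GRAY);hsv=cv2.cvtColor(im,cv2.COLOR_BGR2HSV)
# charger: grey dark blob
m=((g<100)).astype(np.uint8); m[:, :355]=0;m[:,430:]=0;m[:215]=0;m[330:]=0
c=max(cv2.findContours(m,0,2)[0],key=cv2.contourArea); r=cv2.minAreaRect(c); print(r); bx=cv2.boxPoints(r);print(bx);print(cast("top0",bx,16)[:,:2])
m=(g>150).astype(np.uint8); m[:, :180]=0;m[:,270:]=0;m[:190]=0;m[310:]=0
print(np.median(g[300:340,100:300]))
for c in cv2.findContours(m,0,2)[0]:
    if cv2.contourArea(c)>100: r=cv2.minAreaRect(c); print(r,cv2.boxPoints(r).tolist())
E
```

```text
((387.9267272949219, 271.9393615722656), (95.51953125, 35.167327880859375), 84.5962142944336)
[[365.92346 226.04776]
 [400.9345  222.73593]
 [409.93    317.83096]
 [374.91895 321.1428 ]]
[[ 657.5859645  -153.30971522]
 [ 670.15482334 -254.636199  ]
 [ 398.17169582 -282.08993357]
 [ 386.35366706 -182.80502183]]
124.0
((242.20590209960938, 279.32354736328125), (47.77951431274414, 30.802024841308594), 75.96376037597656) [[221.47061157226562, 259.8823547363281], [251.3529815673828, 252.4117889404297], [262.9411926269531, 298.7647399902344], [233.05882263183594, 306.23529052734375]]
```

View pics/crop0.png

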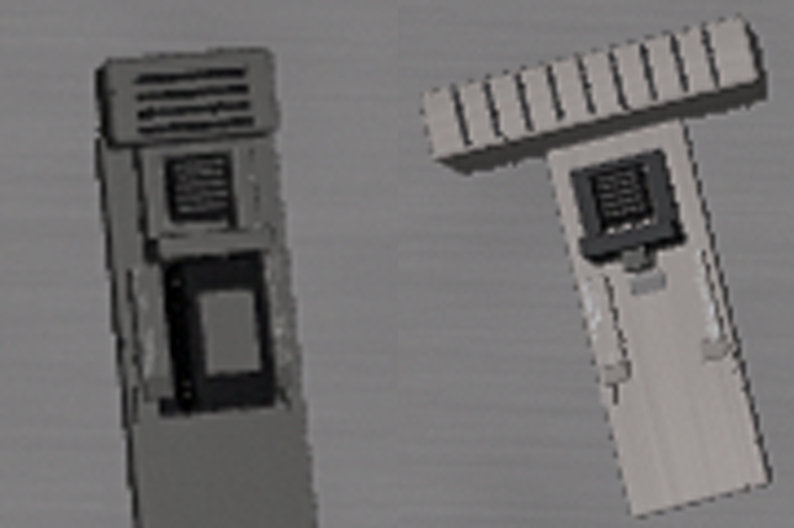

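```bash
python3 - <<'E'
from h import *
A=lambda x,y:(350+x/5.3,215+y/5.3)
B=lambda x,y:(180+(x-397)/4.4,190+y/4.4)
pad=cast("top0",A(200,187),42)[0];pack=cast("top0",A(220,332),76)[0]
print("pad",pad,"pack",pack,np.degrees(np.arctan2(*(pad-pack)[[1,0]])))
l=cast("top0",[B(550,155),B(633,515),B(680,122),B(770,480)],16);print(l)
for i,j in((1,0),(3,2)): print(np.degrees(np.arctan2(*(l[i]*-1+l[j])[[1,0]])))
p=l[1]/2+l[3]/2; print("mouth mid",p,"stop",cast("top0",B(633,245),66))
print(np.degrees(2*np.arctan2(-.4503,-3.1079))%360, env.grab_frame("wrist")["hand_eye"])
E
```

```text
pad [ 586.12299162 -212.51165646   42.        ] pack [ 507.8549965  -217.47962419   76.        ] 3.6319090012304978
[[647.6161933  281.99458001  16.        ]
 [415.61095225 217.6012615   16.        ]
 [671.86943446 198.14827987  16.        ]
 [440.24397639 130.60026878  16.        ]]
15.512054944905724
16.258058528292224
mouth mid [427.92746432 174.10076514  16.        ] stop [[584.52237073 216.6500882   66.        ]]
16.488297631709088 [[-3.10892939e-04 -9.51553642e-01 -3.07482634e-01  7.96077304e+01]
 [ 9.99999924e-01 -2.23944816e-04 -3.18058321e-04  2.44382515e-01]
 [ 2.33790411e-04 -3.07482710e-01  9.51553639e-01 -1.71667341e+02]
 [ 0.00000000e+00  0.00000000e+00  0.00000000e+00  1.00000000e+00]]
```

```bash
python3 -m jog '[{"travel":[0.15,0.154,0],"dr":[0,0,0],"hand":0},{"travel":[0.33,0.34,0],"dr":[0,0,-0.02],"hand":0},{"travel":[0.5,0.514,0],"dr":[0,0,-0.03],"hand":0},{"travel":[0.67,0.69,0],"dr":[0,0,-0.03],"hand":0},{"travel":[0.84,0.86,0],"dr":[0,0,-0.064],"hand":0}]' 40
python3 -m jog '[{"travel":[0.15,0.154,0],"dr":[0,0,0],"hand":0},{"travel":[0.33,0.34,0],"dr":[0,0,0],"hand":0},{"travel":[0.5,0.514,0],"dr":[0,0,0],"hand":0},{"travel":[0.65,0.68,0],"dr":[0,0,0],"hand":0},{"travel":[0.65,0.68,0],"dr":[0,0,0],"hand":0}]'
python3 - <<'E'
from h import *
snap("wrist","w1"); s=env.state(); print(s["tcp_pos"],s["orientation"])
E
```

```text
t: 0.78
tcp_pos: [388.4, -382.6, 201.8]
orientation: [3.139, 0.133, 0.0]
ft_force: [0.7, 0.4, 0.9]
opening: 0.004
finger_force: 0.0
t: 1.4
tcp_pos: [552.0, -211.3, 201.6]
orientation: [-3.138, -0.143, -0.001]
ft_force: [0.1, 0.1, -1.2]
opening: 0.001
finger_force: 0.0
[ 550.55226326 -212.79846646  201.44080849] [-3.13822888e+00 -1.41185479e-01  1.09834289e-03]
```

View pics/w1.png

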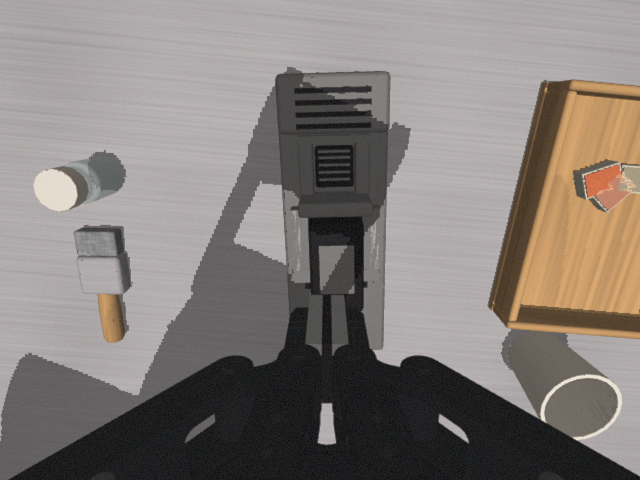

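```bash
python3 - <<'E'
from h import *
im=cv2.imread("pics/w1.png");g=cv2.cvtColor(im,cv2.COLOR_BGR2GRAY)
roi=g[135:200,305:365]; print(np.median(roi))
m=(roi<38).astype(np.uint8);m=cv2.morphologyEx(m,cv2.MORPH_CLOSE,np.ones((7,7)))
c=max(cv2.findContours(m,0,2)[0],key=cv2.contourArea);x,y,w,h=cv2.boundingRect(c);print(x+305,y+135,w,h)
pc=(x+305+w/2,y+135+h/2)
pad=cast("w1",pc,42)[0];print("pad",pc,pad)
pk=cast("w1",[(309,218),(363,220)],76);print("pack far corners",pk, np.linalg.norm(pk[0]-pk[1]),pk.mean(0))
e=cast("w1",[(389,110),(383,345)],16);print("right edge",e,np.degrees(np.arctan2(*(e[0]-e[1])[[1,0]])))
e=cast("w1",[(353,145),(353,187),(316,145),(316,187)],42);print(e,np.degrees(np.arctan2(*(e[0]-e[1])[[1,0]])))
E
```

```text
61.0
315 145 39 42
pad (334.5, 166.0) [ 587.28254125 -214.68339429   42.        ]
pack far corners [[ 550.22724037 -197.83118593   76.        ]
 [ 552.42810079 -239.63823493   76.        ]] 41.86493918736944 [ 551.32767058 -218.73471043   76.        ]
right edge [[ 635.44606973 -257.35387588   16.        ]
 [ 405.21978552 -283.2890013    16.        ]] 6.427306596296047
[[ 605.56399242 -228.05139219   42.        ]
 [ 571.22413264 -231.88461019   42.        ]
 [ 602.83294046 -198.02634061   42.        ]
 [ 568.40011952 -200.87594695   42.        ]] 6.369326037828216
```

```bash
python3 -m jog '[{"travel":[0.155,0,0],"dr":[0,0,0.004],"hand":0},{"travel":[0.155,0,-0.2],"dr":[0,0,0.004],"hand":0},{"travel":[0.155,0,-0.4],"dr":[0,0,0.004],"hand":0},{"travel":[0.155,0,-0.6],"dr":[0,0,0.004],"hand":0},{"travel":[0.155,0,-0.6],"dr":[0,0,0.004],"hand":0}]'
python3 - <<'E'
from h import *
snap("wrist","w2"); s=env.state(); print(s["tcp_pos"],s["orientation"],s["ft_force"])
E
```

```text
t: 2.08
tcp_pos: [584.6, -214.3, 48.3]
orientation: [-3.135, -0.154, 0.012]
ft_force: [0.6, 0.4, 0.4]
opening: 0.002
finger_force: 0.0
[ 586.85780457 -214.92184791   51.08425199] [-3.13660146 -0.15392344  0.00525394] [ 0.22437946  0.28482094 -0.3390974 ]
```

View pics/w2.png

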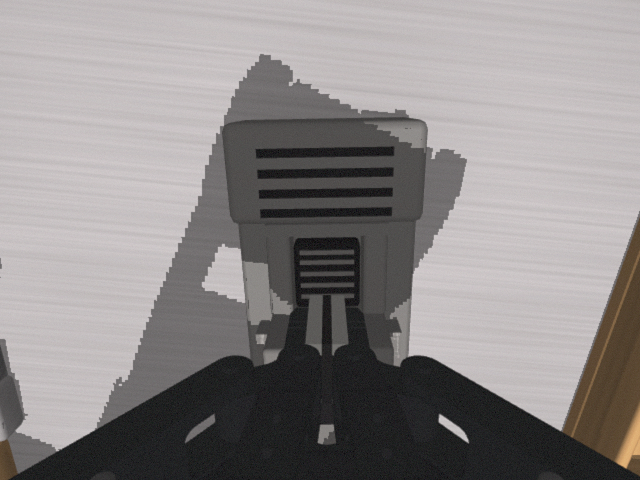

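```bash
python3 - <<'E'
from h import *
print(cast("w2",[(296,240),(358,240),(327,240),(327,305)],42), proj("w2",[[587,-214.5,51]]))
print(env.state()["tcp_pos"])
E
```

```text
[[ 603.87837708 -197.9863954    42.        ]
 [ 606.76606567 -227.0719554    42.        ]
 [ 605.32266321 -212.53362572   42.        ]
 [ 571.27668444 -215.8865015    42.        ]] [[327.30211249 283.7896648 ]]
[ 586.85780457 -214.92184791   51.08425199]
```

```bash
python3 -m jog '[{"travel":[0.004,0,-0.03],"dr":[0,0,0],"hand":0},{"travel":[0.004,0,-0.04],"dr":[0,0,0],"hand":0},{"travel":[0.004,0,-0.05],"dr":[0,0,0],"hand":0},{"travel":[0.004,0,-0.056],"dr":[0,0,0],"hand":0},{"travel":[0.004,0,-0.056],"dr":[0,0,0],"hand":0}]'
```

```text
t: 2.75
tcp_pos: [589.7, -214.2, 38.0]
orientation: [3.138, 0.156, 0.0]
ft_force: [0.4, -0.2, -0.5]
opening: 0.003
finger_force: 0.0
```

```bash
python3 -m jog '[{"travel":[0,0,-0.004],"dr":[0,0,0],"hand":0},{"travel":[0,0,-0.006],"dr":[0,0,0],"hand":0},{"travel":[0,0,-0.006],"dr":[0,0,0],"hand":0}]'; python3 - <<'E'
from h import *
snap("scene","s3")
im=cv2.imread("pics/s3.png")[140:270,190:350];cv2.imwrite("pics/s3c.png",cv2.resize(im,None,fx=4.5,fy=4.5,interpolation=cv2.INTER_CUBIC))
E
```

```text
t: 3.12
tcp_pos: [589.6, -214.3, 36.3]
orientation: [-3.138, -0.156, 0.0]
ft_force: [0.0, -0.1, -0.9]
opening: -0.002
finger_force: 0.0
```

View pics/s3c.png

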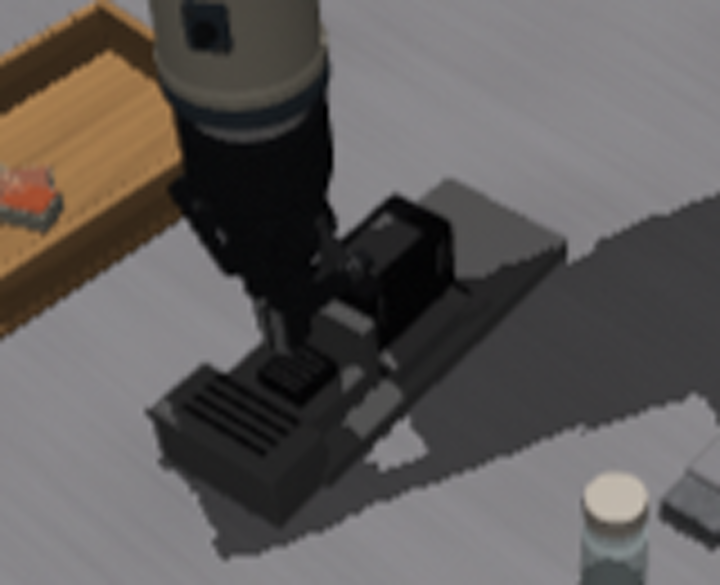

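```bash
python3 -m jog '[{"travel":[0,0,-0.004],"dr":[0,0,0],"hand":0},{"travel":[0,0,-0.006],"dr":[0,0,0],"hand":0},{"travel":[0,0,-0.006],"dr":[0,0,0],"hand":0}]'; python3 - <<'E'
from h import *
for i in range(3):
    snap("wrist","w4"); s=env.state(); print(s["tcp_pos"],s["ft_force"])
E
```

```text
t: 3.55
tcp_pos: [589.6, -214.3, 34.8]
orientation: [-3.138, -0.156, 0.0]
ft_force: [-0.2, -0.2, 0.2]
opening: 0.005
finger_force: 0.0
[ 589.60566335 -214.29798572   34.84575647] [ 0.18160022 -0.0022547  -1.03507754]
[ 589.66690451 -214.29932022   34.88432423] [-0.40870916 -0.1006273   0.31413105]
[ 589.64600588 -214.3145352    34.87917063] [ 0.20180966 -0.17825269  0.1393813 ]
```

View pics/w4.png

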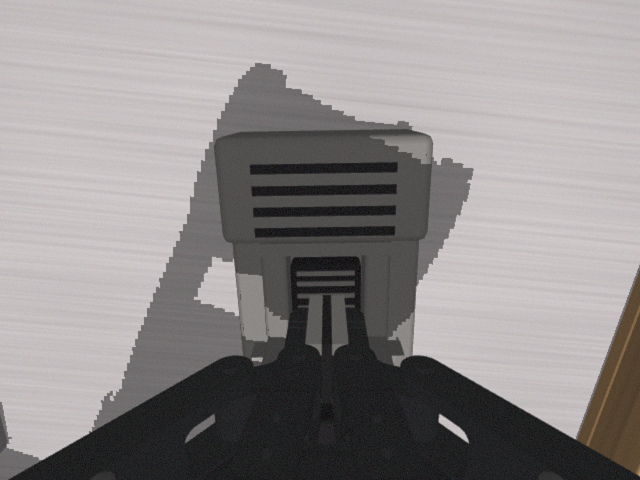

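```bash
python3 -m jog '[{"travel":[0,0,-0.002],"dr":[0,0,0],"hand":0},{"travel":[0,0,-0.004],"dr":[0,0,0],"hand":0}]'; python3 - <<'E'
from h import *
for i in range(2):
    snap("top","t4"); s=env.state(); print(s["tcp_pos"],s["ft_force"])
a,b=[cv2.imread(f"pics/{n}.png")[225:325,360:420] for n in("top0","t4")]
cv2.imwrite("pics/t4c.png",cv2.resize(np.hstack([a,b]),None,fx=5.8,fy=5.8,interpolation=cv2.INTER_CUBIC))
E
```

```text
t: 3.95
tcp_pos: [589.6, -214.3, 33.8]
orientation: [-3.138, -0.156, 0.0]
ft_force: [0.6, 1.0, 0.4]
opening: 0.003
finger_force: 0.0
[ 589.6167736 -214.2882164   33.7799375] [-0.68055368  0.54383527  0.1102937 ]
[ 589.57026961 -214.29140844   33.78901763] [ 0.28920776 -1.12721334 -0.31625916]
```

View pics/t4c.png

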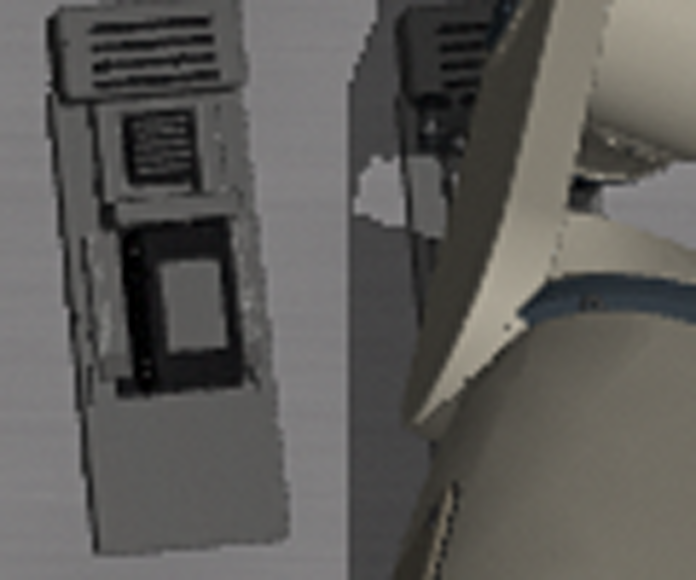

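```bash
python3 -m jog '[{"travel":[0,0,-0.002],"dr":[0,0,0],"hand":0},{"travel":[0,0,-0.004],"dr":[0,0,0],"hand":0}]';python3 -m jog '[{"travel":[0,0,-0.002],"dr":[0,0,0],"hand":0},{"travel":[0,0,-0.004],"dr":[0,0,0],"hand":0}]'
```

```text
t: 4.3
tcp_pos: [589.6, -214.3, 32.9]
orientation: [3.138, 0.156, 0.0]
ft_force: [-0.2, -0.1, 0.8]
opening: -0.002
finger_force: 0.0
t: 4.55
tcp_pos: [589.7, -214.3, 31.9]
orientation: [3.138, 0.156, 0.0]
ft_force: [0.3, -0.6, 1.6]
opening: 0.002
finger_force: 0.0
```

```bash
python3 - <<'E'
from h import *
c=json.load(open("pics/w4.json"));print(c["f"],c["cx"],c["cy"])
for z in(36.3,42,50,60): print(z,(proj("s3",[[589.6,-214.3,z]])-[190,140])*4.5)
P=[[588.3,-214.2,42],[588.3,-214.2,35]]; print((proj("s3",P)-[190,140])*4.5)
E
```

```text
397.33643745431567 326.4136022591464 237.40289535590946
36.3 [[291.11007772 377.46297598]]
42 [[290.05018242 370.68548806]]
50 [[288.54887845 361.08541756]]
60 [[286.64933396 348.9388028 ]]
[[291.88993612 369.5011038 ]
 [293.18121718 377.81861752]]
```

```bash
python3 -m jog '[{"travel":[0,0,-0.006],"dr":[0,0,0],"hand":0},{"travel":[0,0,-0.010],"dr":[0,0,0],"hand":0}]';python3 - <<'E'
from h import *
snap("scene","s5")
im=cv2.imread("pics/s5.png")[190:250,220:290];cv2.imwrite("pics/s5c.png",cv2.resize(im,None,fx=9,fy=9,interpolation=cv2.INTER_CUBIC))
print((proj("s5",[[589.6,-214.3,29.5]])-[220,190])*9, env.state()["ft_force"])
E
```

```text
t: 4.8
tcp_pos: [589.6, -214.3, 29.2]
orientation: [-3.138, -0.156, 0.0]
ft_force: [-0.8, 0.5, 0.0]
opening: 0.001
finger_force: 0.0
[[314.72801954 320.96245934]] [0.48993039 0.00593612 0.36255485]
```

View pics/s5c.png

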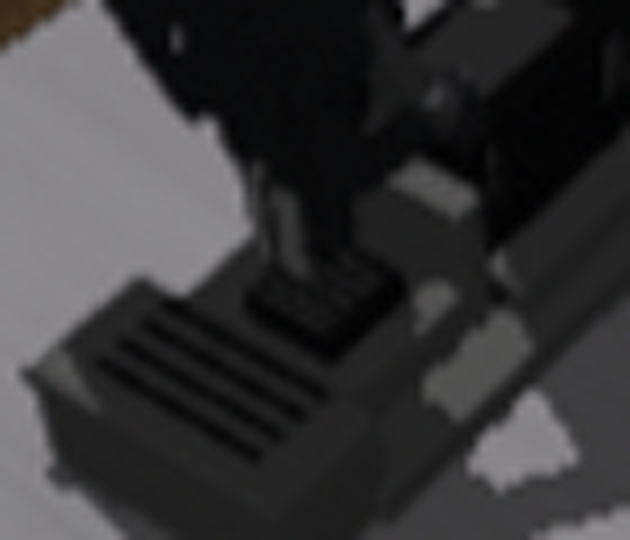

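```bash
for i in 1 2; do python3 -m jog '[{"travel":[0,0,-0.004],"dr":[0,0,0],"hand":0},{"travel":[0,0,-0.008],"dr":[0,0,0],"hand":0}]' | grep -E 'pos|ft'; done
```

```text
tcp_pos: [589.6, -214.3, 27.3]
ft_force: [0.2, 0.7, 0.5]
tcp_pos: [589.6, -214.3, 25.3]
ft_force: [-0.4, -0.1, 0.1]
```

```bash
for i in 1 2; do python3 -m jog '[{"travel":[0,0,-0.004],"dr":[0,0,0],"hand":0},{"travel":[0,0,-0.008],"dr":[0,0,0],"hand":0}]' | grep -E 'pos|ft'; done
```

```text
tcp_pos: [589.6, -214.3, 23.3]
ft_force: [-0.2, 0.5, -1.0]
tcp_pos: [589.6, -214.3, 21.3]
ft_force: [0.6, -0.4, 1.1]
```

```bash
for i in 1 2 3; do python3 -m jog '[{"travel":[0,0,-0.003],"dr":[0,0,0],"hand":0},{"travel":[0,0,-0.004],"dr":[0,0,0],"hand":0}]' | grep -E 'pos|ft'; done
```

```text
tcp_pos: [589.6, -214.3, 20.3]
ft_force: [0.4, 0.2, 0.1]
tcp_pos: [589.6, -214.3, 19.4]
ft_force: [0.8, 0.3, 0.1]
tcp_pos: [589.6, -214.3, 18.3]
ft_force: [0.4, -0.1, -0.1]
```

```bash
python3 - <<'E'
from h import *
snap("wrist","w6");snap("scene","s6")
g=lambda n:cv2.cvtColor(cv2.imread(f"pics/{n}.png"),cv2.COLOR_BGR2GRAY)
# wrist: profile along column 327,300 rows for far edge of pad
for c in(300,312,327,345): print(c,g("w6")[230:345:3,c])
# pad far edge centre, at z 42 and 35, and tip
ax=np.array([.995,.1,0]); p=np.array([588.3,-214.2,42])
for z in(42,38,35): q=p.copy();q[2]=z; print(z,proj("w6",q+17*ax),proj("w6",q-17*ax))
# pack rear top edge in scene: sample gray along the pack axis at z=76
o=p-78*ax
for n in("scene0","s3","s6"):
    print(n,[int(g(n)[int(round(v)),int(round(u))]) for u,v in proj(n,[np.r_[(o+x*ax)[:2],76] for x in range(-64,20,3)])])
E
```

```text
300 [83 82 79 63 25 29 23 78 68 84 84 82 81 81 26 22 28 28 25 68 84 27 28 80
 74 27 35 32 36 32 35 37 36 32 32 40 34 31 26]
312 [ 83  80  84  50  23  16  37  78  73  82  81  79  82  78  20  23  25  30
  23  73  81  13  96  95  93  92  95  95  94  91  94  90  95  97  94  95
  97  97 113]
327 [84 82 80 51 26 23 32 77 69 82 85 84 79 78 16 16 24 27 22 80 81 20 23 31
 36 32 27 25 32 32 35 31 30 29 23 34 26 29 34]
345 [84 84 82 35 25 25 36 77 67 86 80 79 81 77 26 29 28 26 22 77 83 24 32 84
 71 38 60 66 93 90 92 95 95 95 93 95 93 94 90]
42 [[325.61586062 275.38241708]] [[325.76589746 348.25266189]]
38 [[325.63854083 271.52775826]] [[325.78395304 343.04161288]]
35 [[325.65487321 268.751959  ]] [[325.79698691 339.27988814]]
scene0 [77, 77, 78, 78, 77, 77, 75, 55, 38, 11, 11, 11, 23, 40, 77, 77, 77, 77, 77, 77, 77, 77, 77, 76, 76, 77, 70, 43]
s3 [81, 81, 81, 81, 81, 81, 79, 58, 39, 8, 9, 6, 11, 18, 36, 36, 37, 36, 36, 36, 36, 36, 36, 35, 24, 22, 27, 28]
s6 [81, 81, 80, 81, 81, 81, 79, 58, 39, 6, 9, 5, 11, 19, 36, 36, 36, 36, 36, 36, 36, 36, 36, 36, 36, 41, 68, 45]
```

```bash
for i in 1 2 3 4; do python3 -m jog '[{"travel":[0,0,-0.003],"dr":[0,0,0],"hand":0},{"travel":[0,0,-0.006],"dr":[0,0,0],"hand":0}]' | grep -E 'pos|ft'; done
```

```text
tcp_pos: [589.7, -214.3, 16.9]
ft_force: [-0.3, -0.0, 0.4]
tcp_pos: [589.6, -214.3, 15.3]
ft_force: [1.2, -0.2, 0.4]
tcp_pos: [589.6, -214.3, 13.8]
ft_force: [0.5, 0.1, -0.8]
tcp_pos: [589.7, -214.3, 12.6]
ft_force: [-1.4, 1.3, 5.8]
```

```bash
for i in 1 2 ; do python3 -m jog '[{"travel":[0,0,-0.004],"dr":[0,0,0],"hand":0},{"travel":[0,0,-0.008],"dr":[0,0,0],"hand":0}]' | grep -E 'pos|ft'; done
```

```text
tcp_pos: [589.8, -214.3, 10.8]
ft_force: [-1.5, 0.0, 4.5]
tcp_pos: [589.7, -214.3, 8.6]
ft_force: [-1.3, 0.7, 4.0]
```

```bash
python3 -m jog '[{"travel":[0,0,-0.003],"dr":[0,0,0],"hand":0},{"travel":[0,0,-0.006],"dr":[0,0,0],"hand":0}]' | grep -E 'pos|ft'; cat > pk.py <<'E'
from h import *
import sys
n=sys.argv[1]; snap("scene",n)
g=cv2.cvtColor(cv2.imread(f"pics/{n}.png"),cv2.COLOR_BGR2GRAY)
ax=np.array([.995,.1,0]);o=np.array([588.3,-214.2,76])-78*ax
for k in("scene0",n):
    g=cv2.cvtColor(cv2.imread(f"pics/{k}.png"),cv2.COLOR_BGR2GRAY)
    print([int(g[int(round(v)),int(round(u))]) for u,v in proj(k,[np.r_[(o+x*ax)[:2],76] for x in range(-64,20,3)])])
E
python3 pk.py s7
```

```text
tcp_pos: [589.8, -214.3, 6.8]
ft_force: [-0.6, 0.0, 3.6]
[77, 77, 78, 78, 77, 77, 75, 55, 38, 11, 11, 11, 23, 40, 77, 77, 77, 77, 77, 77, 77, 77, 77, 76, 76, 77, 70, 43]
[81, 81, 80, 79, 40, 20, 12, 8, 7, 20, 36, 36, 36, 37, 36, 36, 36, 37, 37, 37, 37, 36, 36, 32, 9, 5, 7, 12]
```

```bash
python3 -m jog '[{"travel":[0,0,0.1],"dr":[0,0,0],"hand":0},{"travel":[0,0,0.3],"dr":[0,0,0],"hand":0},{"travel":[-0.05,0,0.4],"dr":[0,0,0],"hand":0.85},{"travel":[-0.22,-0.02,0.4],"dr":[0,0,0],"hand":0.85},{"travel":[-0.368,-0.036,0.4],"dr":[0,0,0],"hand":0.85}]'
python3 -m jog '[{"travel":[0,0,-0.1],"dr":[0,0,0],"hand":0.85},{"travel":[0,0,-0.2],"dr":[0,0,0],"hand":0.85},{"travel":[0,0,-0.2],"dr":[0,0,0],"hand":0.85}]'
python3 - <<'E'
from h import *
snap("wrist","w8"); s=env.state(); print(s["tcp_pos"],s["ft_force"],s["joints"])
snap("scene","s8"); snap("top","t8")
a=cv2.imread("pics/w8.png"); b=cv2.imread("pics/s8.png")[160:280,190:350]
cv2.imwrite("pics/m8.png",np.hstack([cv2.resize(a,(480,360)),cv2.resize(b,(320,240))[:,:].copy() if 0 else cv2.copyMakeBorder(cv2.resize(b,(320,240)),0,120,0,0,0)]))
t=proj("w8",[s["tcp_pos"]]);print(t)
E
```

```text
t: 9.12
tcp_pos: [496.5, -223.3, 106.9]
orientation: [3.137, 0.157, 0.0]
ft_force: [0.3, 0.6, 0.3]
opening: 0.635
finger_force: 0.0
t: 9.5
tcp_pos: [496.1, -222.7, 55.3]
orientation: [-3.136, -0.156, 0.005]
ft_force: [0.6, 0.5, 0.3]
opening: 0.848
finger_force: 0.0
[ 497.05065959 -223.06872098   56.35497777] [-0.3564085  -0.34400749  0.61078331] [-4.24580204e-01  4.16861300e-01  1.92043646e+00 -3.21647417e-05
  8.06172610e-01  1.04696735e+00]
[[327.30038701 285.27612728]]
```

View pics/m8.png

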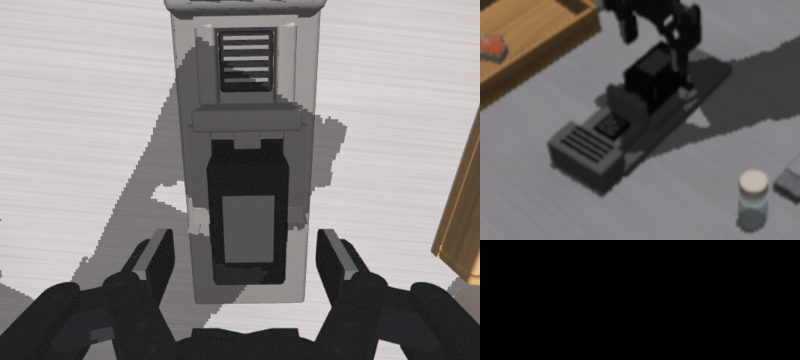

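```bash
python3 - <<'E'
from h import *
f=640/480
print(cast("w8",np.array([(248,229),(214,283),(287,285),(222,195),(273,195),(222,262),(273,264)])*f,76))
print(cast("w8",np.array([(209,160),(288,160)])*f,76),cast("w8",np.array([(247,60)])*f,42))
print(np.degrees(np.array(env.state()["orientation"])))
E
```

```text
[[ 497.05693707 -224.49988314   76.        ]
 [ 459.02358959 -207.85005961   76.        ]
 [ 462.01133495 -251.71049823   76.        ]
 [ 516.08038669 -208.37960304   76.        ]
 [ 518.83341268 -235.88490346   76.        ]
 [ 474.09973352 -211.53889249   76.        ]
 [ 475.7440405  -241.44154653   76.        ]]
[[ 534.93162858 -200.15934544   76.        ]
 [ 539.02369986 -241.1630452    76.        ]] [[ 587.33572972 -214.93137802   42.        ]]
[1.79758219e+02 8.94044832e+00 5.71952494e-02]
```

```bash
python3 -m jog '[{"travel":[0.004,-0.008,-0.05],"dr":[0,0,0],"hand":0.85},{"travel":[0.004,-0.008,-0.1],"dr":[0,0,0],"hand":0.85},{"travel":[0.004,-0.008,-0.14],"dr":[0,0,0],"hand":0.85},{"travel":[0.004,-0.008,-0.14],"dr":[0,0,0],"hand":0.85}]'
python3 -m jog '[{"travel":[0,0,-0.02],"dr":[0,0,0],"hand":0.85},{"travel":[0,0,-0.04],"dr":[0,0,0],"hand":0.85},{"travel":[0,0,-0.04],"dr":[0,0,0],"hand":0.85}]'
python3 - <<'E'
from h import *
snap("wrist","w9"); s=env.state(); print(s["tcp_pos"],s["ft_force"])
E
```

```text
t: 10.15
tcp_pos: [497.8, -224.9, 20.7]
orientation: [-3.137, -0.156, 0.003]
ft_force: [1.3, -0.3, -0.6]
opening: 0.85
finger_force: 0.0
t: 10.52
tcp_pos: [498.4, -225.2, 11.6]
orientation: [-3.137, -0.156, 0.001]
ft_force: [0.6, -0.5, -1.0]
opening: 0.852
finger_force: 0.0
[ 498.56302005 -225.23868566   11.77799096] [-0.15217503 -0.22814883 -0.03205416]
```

```bash
python3 -m jog '[{"travel":[0,0,-0.012],"dr":[0,0,0],"hand":0.7},{"travel":[0,0,-0.012],"dr":[0,0,0],"hand":0.55},{"travel":[0,0,-0.012],"dr":[0,0,0],"hand":0.45},{"travel":[0,0,-0.012],"dr":[0,0,0],"hand":0.4},{"travel":[0,0,-0.012],"dr":[0,0,0],"hand":0.4}]' 40
```

```text
t: 11.2
tcp_pos: [498.6, -225.3, 8.9]
orientation: [-3.138, -0.156, 0.0]
ft_force: [-0.8, 0.2, 1.2]
opening: 0.506
finger_force: 41.4
```

```bash
python3 -m jog '[{"travel":[-0.03,-0.003,0],"dr":[0,0,0],"hand":0.4},{"travel":[-0.07,-0.007,0],"dr":[0,0,0],"hand":0.4},{"travel":[-0.11,-0.011,0],"dr":[0,0,0],"hand":0.4},{"travel":[-0.15,-0.015,0],"dr":[0,0,0],"hand":0.4},{"travel":[-0.19,-0.019,0],"dr":[0,0,0],"hand":0.4}]'
python3 -m jog '[{"travel":[-0.04,-0.004,0],"dr":[0,0,0],"hand":0.4},{"travel":[-0.08,-0.008,0],"dr":[0,0,0],"hand":0.4},{"travel":[-0.12,-0.012,0],"dr":[0,0,0],"hand":0.4},{"travel":[-0.12,-0.012,0],"dr":[0,0,0],"hand":0.4}]'
```

```text
t: 11.82
tcp_pos: [450.2, -230.1, 8.9]
orientation: [-3.138, -0.156, 0.0]
ft_force: [0.4, 0.4, -0.6]
opening: 0.512
finger_force: 42.0
t: 12.32
tcp_pos: [419.9, -232.8, 8.7]
orientation: [-3.137, -0.155, 0.002]
ft_force: [0.4, -0.3, -2.7]
opening: 0.508
finger_force: 41.9
```

```bash
python3 -m jog '[{"travel":[0,0,0.08],"dr":[0,0,0],"hand":0.4},{"travel":[0,0,0.25],"dr":[0,0,0],"hand":0.4},{"travel":[0,0,0.45],"dr":[0,0,0],"hand":0.4},{"travel":[0.01,0.12,0.6],"dr":[0,0,0],"hand":0.4},{"travel":[0.03,0.32,0.6],"dr":[0,0,0.01],"hand":0.4}]'
python3 -m jog '[{"travel":[0.04,0.2,0],"dr":[0,0,0.01],"hand":0.4},{"travel":[0.08,0.4,0],"dr":[0,0,0.02],"hand":0.4},{"travel":[0.12,0.6,0],"dr":[0,0,0.03],"hand":0.4},{"travel":[0.15,0.8,0],"dr":[0,0,0.04],"hand":0.4},{"travel":[0.16,0.98,0],"dr":[0,0,0.046],"hand":0.4}]'
python3 -m jog '[{"travel":[0,0.2,0],"dr":[0,0,0],"hand":0.4},{"travel":[0,0.37,0],"dr":[0,0,0],"hand":0.4},{"travel":[0,0.37,0],"dr":[0,0,0],"hand":0.4},{"travel":[0,0.37,0],"dr":[0,0,0],"hand":0.4}]'
python3 - <<'E'
from h import *
snap("wrist","w10"); s=env.state(); print(s["tcp_pos"],np.degrees(2*np.arctan2(s["orientation"][1],s["orientation"][0])),s["ft_force"])
im=cv2.imread("pics/w10.png");g=cv2.cvtColor(im,cv2.COLOR_BGR2GRAY)
# predicted rail edges
o=np.array([541.4,206.4,16]);a=np.radians(15.9);X=np.array([np.cos(a),np.sin(a),0]);Y=np.array([-X[1],X[0],0])
for x in(-60,-20,0,40,100,128):
  print(x,proj("w10",[o+x*X+48*Y,o+x*X-48*Y]).round(0).tolist())
for r in range(20,260,30): print(r,g[r,150:560:8])
E
```

```text
t: 12.95
tcp_pos: [431.2, -153.8, 162.0]
orientation: [3.132, 0.202, 0.01]
ft_force: [1.0, 0.2, -3.3]
opening: 0.51
finger_force: 42.0
t: 13.58
tcp_pos: [469.0, 94.0, 158.9]
orientation: [-3.112, -0.433, -0.001]
ft_force: [0.6, -0.1, -4.2]
opening: 0.508
finger_force: 41.9
t: 14.08
tcp_pos: [468.3, 184.2, 158.6]
orientation: [3.111, 0.432, -0.001]
ft_force: [0.2, -1.2, -3.4]
opening: 0.508
finger_force: 42.3
[468.37584187 183.77334706 158.63972887] 15.761318439395163 [ 0.39905999 -0.09415819 -3.21046127]
-60 [[265.0, 192.0], [384.0, 192.0]]
-20 [[262.0, 141.0], [387.0, 140.0]]
0 [[261.0, 113.0], [388.0, 113.0]]
40 [[258.0, 56.0], [390.0, 55.0]]
100 [[253.0, -41.0], [395.0, -42.0]]
128 [[250.0, -91.0], [397.0, -91.0]]
20 [182 185 176 182 183 185 184 187 180 180 182 185 183 184 218 219  99 101
  97  97  94  98  98  97  99  96  97  97 216 212 191 189 185 189 194 192
 186 187 183 186 189 185 190 179 178 179 185 184 179 179 175 175]
50 [191 180 188 187 186 182 184 184 183 181 187 190 190 192 206 211 212 213
 218 217 128 141 139 126 210 215 216 209 215 213 188 187 187 189 185 190
 187 189 
[... 651 characters left out ...]
189 186 188 185 185 188 186 178 188 187 191 188 184]
170 [185 183 185 188 189 185 190 187 187 190 186 185 186 106 108 119 122 125
 121 117 122 125 121 122 123 123 121 119 120 110 105 109 109 109 183 193
 185 191 193 183 191 197 186 184 188 190 188 186 189 187 194 104]
200 [187 186 188 186 188 186 183 182 184 185 189 189 188 192 119 121 121 121
 122 116 126 126 121 118 124 119 123 125 126 108 125 105 110 109 193 190
 192 196 191 188 190 183 187 188 186 187 185 192 188 190 191 185]
230 [187 179 180 180 182 187 185 177 182 188 184 183 186  30  16  24  18  25
  18  24  26  30  17  25  24  28  19  28  20  10  29  39 112 108 185 189
 195 185 188 188 181 185 189 191 190 189  65 156 147 110  65 101]
```

```bash
python3 - <<'E'
from h import *
g=cv2.GaussianBlur(cv2.cvtColor(cv2.imread("pics/w10.png"),cv2.COLOR_BGR2GRAY),(3,3),0).astype(float)
L=[];Rr=[]
for r in list(range(16,80,3))+list(range(112,195,3)):
    d=np.diff(g[r]); 
    print(r,[(c,int(d[c])) for c in range(245,400) if abs(d[c])>6 and (c<285 or c>360)])
E
```

```text
16 [(256, -10), (257, -8), (258, 15), (259, 23), (260, 13), (270, -10), (271, -33), (272, -43), (273, -27), (274, -8), (368, 10), (369, 24), (370, 43), (371, 37), (372, 12), (383, -7), (384, -12), (385, -18), (386, -10), (387, 12), (388, 12)]
19 [(256, -8), (257, -7), (258, 12), (259, 20), (260, 13), (261, 7), (270, -31), (271, -62), (272, -33), (370, 25), (371, 53), (372, 39), (373, 9), (383, -8), (384, -12), (385, -17), (387, 15), (388, 10)]
22 [(256, -11), (257, -8), (258, 14), (259, 20), (260, 13), (261, 7), (270, -28), (271, -59), (272, -36), (370, 25), (371, 53), (372, 39), (373, 9), (383, -9), (384, -13), (385, -13), (387, 9)]
25 [(256, -8), (257, -9), (259, 17), (260, 16), (261, 8), (270, -27), (271, -60), (272, -36), (370, 29), (371, 56), (372, 35), (382, -19), (383, -24), (387, 13)]
28 [(257, -7), (259, 15), (260, 18), (261, 11), (270, -21), (271, -54), (272, -43), (370, 38), (371, 61), (372, 27), (383, -12), (384, -17), (385, -10), (386, 9), (387, 10)]
31 [(257, -7), (259, 14), (260, 19), (261, 11), (270, -21), (271, -53), (272, -44), (273, -8), (368, -8), (370, 41), (371,
[... 4088 characters left out ...]
9, -12), (250, -26), (251, -17), (252, -8), (253, -9), (273, -7), (274, -7), (276, 8), (368, -8), (369, -8), (371, 8)]
169 [(250, -12), (251, -28), (252, -28), (253, -10), (273, -8), (275, 11), (369, -7), (371, 7)]
172 [(250, -20), (251, -37), (252, -20), (272, -8), (274, 9), (275, 7), (372, 7)]
175 [(249, -16), (250, -33), (251, -26), (252, -7), (378, -7)]
178 [(250, -9), (251, -21), (252, -30), (253, -16), (377, -7), (378, -7)]
181 [(250, -16), (251, -33), (252, -24)]
184 [(250, -14), (251, -31), (252, -27), (253, -9), (267, 7)]
187 [(251, -16), (252, -33), (253, -25), (267, 7)]
190 [(251, -21), (252, -36), (253, -20), (267, 7)]
193 [(250, -18), (251, -35), (252, -20), (267, 7), (377, -7)]
```

```bash
python3 - <<'E'
from h import *
l=cast("w10",[(259.3,19),(262.3,79),(265.3,145),(267.4,190)],16)
r=cast("w10",[(385.3,19),(382.7,79),(379.4,157),(377.5,193)],16)
yaw=[]
P=[]
for e in(l,r):
    k,b=np.polyfit(e[:,0],e[:,1],1); yaw.append(np.degrees(np.arctan(k))); P.append((k,b))
print(yaw); k=np.mean([p[0] for p in P]); b=np.mean([p[1] for p in P]);print("centre y=",k,"x+",b, "width",(P[0][0]-P[1][0])*500+P[0][1]-P[1][1])
s=env.state();x=s["tcp_pos"][0]; print(s["tcp_pos"],"centre y at tcp x",k*x+b)
print(cast("w10",[(275,168),(370,168)],25))
# top0 check of rail edges
g=cv2.cvtColor(cv2.imread("pics/top0.png"),cv2.COLOR_BGR2GRAY)
for v in(270,285,295): 
    row=g[v,205:275].astype(int); d=np.diff(row); c=[i+205.5 for i in range(len(d)) if abs(d[i])>25]; print(v,c,cast("top0",[(c[0],v),(c[-1],v)],16)[:,:2].tolist())
# pack in hand: dark region columns
g=cv2.cvtColor(cv2.imread("pics/w10.png"),cv2.COLOR_BGR2GRAY)
for v in(225,240,260,290,330): 
    c=np.where(g[v,230:430]<45)[0]+230; print(v,c.min(),c.max(),(c.min()+c.max())/2)
for c in (300,325,350): print(c,g[200:400:6,c])
E
```

```text
[np.float64(15.84943403790153), np.float64(15.57591353995325)]
centre y= 0.28132774395151505 x+ 55.52857992881407 width 91.80563439718887
[468.37584187 183.77334706 158.63972887] centre y at tcp x 187.2956988435679
[[492.85130701 231.82083495  25.        ]
 [512.62125212 161.97239019  25.        ]]
270 [230.5, 231.5, 254.5, 255.5, 257.5] [[520.0645452400039, 231.12732088388145], [522.1372470695709, 154.36595963079716]]
285 [227.5, 259.5, 260.5, 261.5] [[477.2463032198118, 237.71295446557548], [479.80300115354817, 141.36578902289094]]
295 [262.5, 263.5] [[451.60616451101885, 137.46302648118456], [451.68040874628616, 134.63226311769733]]
225 254 398 326.0
240 255 397 326.0
260 256 396 326.0
290 252 400 326.0
330 230 428 329.0
300 [123 124  27  21  25  19  18  24  22  23  26  27  24  31  19  23  21  28
  29  31  31  72  75  75  75  79  71  73  79  75  78  74  77  73]
325 [124 124  19  25  23  24  25  29  24  24  30  29  34  26  19  26  24  27
  25  25  27  73  78  74  75  77  77  76  75  76  75  73  74  76]
350 [119 122  18  20  24  28  18  29  21  22  22  33  28  28  24  29  34  35
  31  17  26  77  73  71  74  73  74  79  77  73  71  75  79  74]
```

```bash
python3 -m jog '[{"travel":[0.001,0.014,-0.1],"dr":[0,0,0],"hand":0.4},{"travel":[0.001,0.014,-0.25],"dr":[0,0,0],"hand":0.4},{"travel":[0.001,0.014,-0.4],"dr":[0,0,0],"hand":0.4},{"travel":[0.001,0.014,-0.53],"dr":[0,0,0],"hand":0.4},{"travel":[0.001,0.014,-0.56],"dr":[0,0,0],"hand":0.4}]'
python3 -m jog '[{"travel":[0,0,-0.01],"dr":[0,0,0],"hand":0.4},{"travel":[0,0,-0.02],"dr":[0,0,0],"hand":0.4},{"travel":[0,0,-0.02],"dr":[0,0,0],"hand":0.4}]'
```

```text
t: 14.75
tcp_pos: [467.6, 186.3, 17.3]
orientation: [3.111, 0.428, -0.006]
ft_force: [0.5, -1.2, -2.2]
opening: 0.508
finger_force: 42.1
t: 15.12
tcp_pos: [469.5, 188.1, 14.7]
orientation: [-3.112, -0.431, -0.002]
ft_force: [0.5, -0.5, -2.9]
opening: 0.511
finger_force: 42.2
```

```bash
python3 -m jog '[{"travel":[0,0,-0.006],"dr":[0,0,0],"hand":0.4},{"travel":[0,0,-0.012],"dr":[0,0,0],"hand":0.4},{"travel":[0,0,-0.012],"dr":[0,0,0],"hand":0.4}]' | grep -E "pos|ft"
python3 -m jog '[{"travel":[0,0,-0.003],"dr":[0,0,0],"hand":0.4},{"travel":[0,0,-0.006],"dr":[0,0,0],"hand":0.4},{"travel":[0,0,-0.006],"dr":[0,0,0],"hand":0.4}]' | grep -E "pos|ft"
```

```text
tcp_pos: [468.8, 188.0, 10.8]
ft_force: [0.1, -0.9, -2.8]
tcp_pos: [468.9, 187.9, 9.3]
ft_force: [-0.4, -0.2, -2.7]
```

```bash
python3 -m jog '[{"travel":[0,0,-0.002],"dr":[0,0,0],"hand":0.4},{"travel":[0,0,-0.003],"dr":[0,0,0],"hand":0.4}]' | grep -E "pos|ft"
python3 -m jog '[{"travel":[0,0,-0.001],"dr":[0,0,0],"hand":0.4},{"travel":[0,0,-0.002],"dr":[0,0,0],"hand":0.4}]' | grep -E "pos|ft"
```

```text
tcp_pos: [469.0, 188.0, 8.8]
ft_force: [-0.3, -0.6, 2.3]
tcp_pos: [469.3, 188.0, 8.6]
ft_force: [-0.3, -1.2, 7.3]
```

```bash
python3 -m jog '[{"travel":[0.012,0.0034,0.0015],"dr":[0,0,0],"hand":0.4},{"travel":[0.03,0.0085,0.0015],"dr":[0,0,0],"hand":0.4},{"travel":[0.05,0.014,0.0015],"dr":[0,0,0],"hand":0.4},{"travel":[0.07,0.0198,0.0015],"dr":[0,0,0],"hand":0.4}]' | grep -E "pos|ft|ori"
python3 -m jog '[{"travel":[0.02,0.0056,0],"dr":[0,0,0],"hand":0.4},{"travel":[0.04,0.0113,0],"dr":[0,0,0],"hand":0.4},{"travel":[0.06,0.017,0],"dr":[0,0,0],"hand":0.4}]' | grep -E "pos|ft|ori"
python3 -m jog '[{"travel":[0.02,0.0056,0],"dr":[0,0,0],"hand":0.4},{"travel":[0.04,0.0113,0],"dr":[0,0,0],"hand":0.4},{"travel":[0.06,0.017,0],"dr":[0,0,0],"hand":0.4}]' | grep -E "pos|ft|ori"
```

```text
tcp_pos: [486.7, 193.0, 8.5]
orientation: [3.112, 0.431, -0.0]
ft_force: [-2.1, -0.1, 4.7]
tcp_pos: [501.7, 197.2, 8.5]
orientation: [-3.112, -0.431, 0.0]
ft_force: [-2.8, -0.3, 4.5]
tcp_pos: [516.7, 201.5, 8.5]
orientation: [3.112, 0.431, -0.0]
ft_force: [-2.9, -0.5, 5.2]
```

```bash
for i in 1 2; do python3 -m jog '[{"travel":[0.0077,0.0022,0.0004],"dr":[0,0,0],"hand":0.4},{"travel":[0.0154,0.0043,0.0004],"dr":[0,0,0],"hand":0.4},{"travel":[0.0231,0.0065,0.0004],"dr":[0,0,0],"hand":0.4},{"travel":[0.0308,0.0087,0.0004],"dr":[0,0,0],"hand":0.4},{"travel":[0.0385,0.0109,0.0004],"dr":[0,0,0],"hand":0.4}]' | grep -E "t:|pos|ft"; done
```

```text
t: 18.25
tcp_pos: [526.1, 204.1, 8.6]
ft_force: [-3.9, -1.3, 3.7]
t: 18.88
tcp_pos: [533.0, 206.1, 7.9]
ft_force: [-14.9, -2.9, 10.7]
```

```bash
python3 -m jog '[{"travel":[-0.004,-0.0011,0.002],"dr":[0,0,0],"hand":0.4},{"travel":[-0.004,-0.0011,0.002],"dr":[0,0,0],"hand":0.4}]'
python3 - <<'E'
from h import *
snap("wrist","w11"); s=env.state();print(s["tcp_pos"],s["ft_force"],s["torque"])
g=cv2.cvtColor(cv2.imread("pics/w11.png"),cv2.COLOR_BGR2GRAY)
for c in(290,305,318,326,336,350,365): print(c,g[60:300:5,c])
o=np.array([544,208.5,0]);X=np.array([.9625,.2713,0])
for x in(20,30,40,50,60): print(x,proj("w11",[o+x*X+[0,0,66],o+x*X+[0,0,23],o+x*X+[0,0,76]]).round(0).tolist())
cv2.imwrite("pics/x.png",0*g)
E
```

```text
t: 19.12
tcp_pos: [532.9, 206.1, 8.4]
orientation: [3.111, 0.431, -0.005]
ft_force: [-6.8, -0.8, -0.9]
opening: 0.513
finger_force: 42.3
[532.89245308 206.0818156    8.4200659 ] [-6.69084745 -0.49444     0.17246823] [-0.20096233  1.2229298   0.04879749]
290 [ 61  55 172  57  55  57 170  54  60  88 171  56  55  47 148 152 150 147
  52  56  53  65  72  69  71  70  67  60  58 149 149  27  26  29  22  22
  26  27  25  24  28  30  33  30  25  33  31  33]
305 [ 62  53 168  58  55  57 172  59  56  81 171  59  58  54 148 150 148 152
  55  53  59  63  71  68  73  73  66  65  62  88  85  82  86  85  58  28
  26  15  23  30  24  30  25  38  39  31  33  35]
318 [ 59  57 169  44  61  57 170  56  57  90 173  57  58  52 151 154 150 152
  56  59  56  64  71  72  68  68  71  64  63  91  95  94  90  95  83  25
  25  38  29  28  30  24  21  35  38  35  25  35]
326 [ 57  57 171  33  60  41 170  55  54  83 172  56  56  55 155 152 155 152
  57  56  55  66  71  70  69  71  71  67  63  92  93  92  91  87  84  29
  25  31  34  28  31  30  34  33  38  32  28  34]
336 [ 56  59 171  52  56  53 171  53  54  89 171  56  58  49 148 149 148 147
  52  55  59  57  66  69  72  71  73  64  65  94  96  92  89  90  83  27
  26  27  21  36  25  32  30  30  30  31  27  34]
350 [ 59  53 170  55  60  46 172  59  57  82 171  58  51  54 149 151 153 151
  51  53  59  64  68  71  69  69  72  67  66  92  87  90  90  89  80  31
  21  30  27  32  17  29  29  35  27  35  28  28]
365 [ 58  57 169  28  58  62 173  57  54  91 174  54  56  50 148 149 149 149
  55  54  58  60  71  70  72  70  71  66  61 151 148  25  28  27  17  32
  18  23  30  30  31  31  27  26  37  29  29  26]
20 [[328.0, 273.0], [328.0, 232.0], [328.0, 287.0]]
30 [[328.0, 243.0], [328.0, 208.0], [328.0, 254.0]]
40 [[328.0, 210.0], [328.0, 184.0], [328.0, 220.0]]
50 [[328.0, 177.0], [328.0, 158.0], [328.0, 183.0]]
60 [[328.0, 141.0], [328.0, 132.0], [328.0, 144.0]]
```

```bash
for i in 1 2; do python3 -m jog '[{"travel":[0.004,0.0011,0],"dr":[0,0,0],"hand":0.4},{"travel":[0.008,0.0022,0],"dr":[0,0,0],"hand":0.4},{"travel":[0.012,0.0033,0],"dr":[0,0,0],"hand":0.4}]' | grep -E "t:|pos|ft|ori"; done
```

```text
t: 19.55
tcp_pos: [536.7, 207.1, 8.6]
orientation: [3.112, 0.431, -0.003]
ft_force: [-5.6, -0.7, -2.6]
t: 19.92
tcp_pos: [539.2, 207.8, 8.6]
orientation: [3.111, 0.431, -0.005]
ft_force: [-7.6, -1.2, -0.0]
```

```bash
for i in 1 2; do python3 -m jog '[{"travel":[0.004,0.0011,0],"dr":[0,0,0],"hand":0.4},{"travel":[0.008,0.0022,0],"dr":[0,0,0],"hand":0.4}]' | grep -E "t:|pos|ft"; done
```

```text
t: 20.18
tcp_pos: [541.0, 208.3, 8.5]
ft_force: [-8.8, -1.9, 0.8]
t: 20.42
tcp_pos: [542.9, 208.8, 8.5]
ft_force: [-8.6, -1.9, 2.0]
```

```bash
python3 -m jog '[{"travel":[0.003,0.0008,0],"dr":[0,0,0],"hand":0.4},{"travel":[0.006,0.0017,0],"dr":[0,0,0],"hand":0.4}]' | grep -E "t:|pos|ft"
```

```text
t: 20.68
tcp_pos: [544.2, 209.2, 8.5]
ft_force: [-8.7, -1.8, 2.4]
```

```bash
for i in 1 2; do python3 -m jog '[{"travel":[0.002,0.0006,0],"dr":[0,0,0],"hand":0.4},{"travel":[0.004,0.0011,0],"dr":[0,0,0],"hand":0.4}]' | grep -E "t:|pos|ft";  done
```

```text
t: 20.92
tcp_pos: [545.2, 209.5, 8.5]
ft_force: [-9.3, -1.3, 2.6]
t: 21.18
tcp_pos: [546.2, 209.7, 8.4]
ft_force: [-8.2, -1.7, -0.4]
```

```bash
python3 -m jog '[{"travel":[0.002,0.0006,0],"dr":[0,0,0],"hand":0.4},{"travel":[0.003,0.0008,0],"dr":[0,0,0],"hand":0.4}]' | grep -E "t:|pos|ft"; python3 -m jog '[{"travel":[-0.003,-0.0008,0],"dr":[0,0,0],"hand":0.4},{"travel":[-0.007,-0.002,0],"dr":[0,0,0],"hand":0.4},{"travel":[-0.007,-0.002,0],"dr":[0,0,0],"hand":0.4}]' | grep -E "t:|pos|ft"
```

```text
t: 21.42
tcp_pos: [546.9, 209.9, 8.4]
ft_force: [-9.5, -0.7, 0.4]
t: 21.8
tcp_pos: [545.5, 209.5, 8.4]
ft_force: [-7.2, -0.4, -1.5]
```

```bash
cat > gap.py <<'E'
from h import *
import sys
n=sys.argv[1]; snap("wrist",n); s=env.state();print(s["tcp_pos"],s["ft_force"])
g=cv2.GaussianBlur(cv2.cvtColor(cv2.imread(f"pics/{n}.png"),cv2.COLOR_BGR2GRAY),(3,3),0)
for c in(285,305,326,345,368): print(c,g[150:262:3,c])
o=np.array([544,208.5,0]);X=np.array([.9625,.2713,0])
for x in(30,40,50,60): print(x,proj(n,[o+x*X+[0,0,66],o+x*X+[0,0,42],o+x*X+[0,0,23]])[:,1].round(0).tolist())
E
python3 gap.py w12
```

```text
[545.53576921 209.55164745   8.39282317] [-7.69916613 -1.19935723 -0.50210477]
285 [ 31  30  29  30  32  28 125 149 148 149 124  53  54  53  54  51  53  54
  54  57  63  66  67  66  67  66  65  67  66  65  64  57  32  26  28  26
  29  27]
305 [ 92  47  32  33  32  29  67 147 148 147 126  53  55  54  55  54  56  53
  54  57  65  67  67  66  66  67  66  68  67  66  64  61  31  27  29  25
  27  27]
326 [ 92  45  32  33  31  31  66 151 149 150 127  52  55  54  54  55  54  54
  55  55  65  67  68  66  66  67  66  69  66  66  64  59  31  28  25  27
  23  27]
345 [ 92  45  33  32  31  30  66 148 149 148 127  53  54  52  53  52  55  54
  54  56  65  68  68  67  68  67  67  67  66  65  66  58  30  26  27  26
  26  28]
368 [ 30  34  30  31  33  28  82 144 144 145 122  53  53  54  54  54  56  55
  56  56  64  67  68  68  67  67  67  69  66  66  65  57  30  24  28  29
  25  24]
30 [282.0, 255.0, 239.0]
40 [252.0, 229.0, 216.0]
50 [221.0, 202.0, 191.0]
60 [187.0, 174.0, 166.0]
```

```bash
python3 -m jog '[{"travel":[0.003,0.0008,0],"dr":[0,0,0],"hand":0.4},{"travel":[0.006,0.0017,0],"dr":[0,0,0],"hand":0.4},{"travel":[0.008,0.0022,0],"dr":[0,0,0],"hand":0.4}]' | grep -E "t:|pos|ft"; for i in 1 2 ; do python3 -m jog '[{"travel":[0.001,0.0003,0],"dr":[0,0,0],"hand":0.4},{"travel":[0.002,0.0006,0],"dr":[0,0,0],"hand":0.4}]' | grep -E "t:|pos|ft"; done
```

```text
t: 22.22
tcp_pos: [547.1, 210.0, 8.4]
ft_force: [-9.0, -0.6, 0.1]
t: 22.48
tcp_pos: [547.4, 210.1, 8.3]
ft_force: [-8.6, -1.4, 0.5]
t: 22.72
tcp_pos: [547.4, 210.0, 8.2]
ft_force: [-10.8, -1.3, 1.5]
```

```bash
python3 -m jog '[{"travel":[0.001,0.0003,0],"dr":[0,0,0],"hand":0.4},{"travel":[0.002,0.0006,0],"dr":[0,0,0],"hand":0.4}]' | grep -E "t:|pos|ft"
```

```text
t: 22.98
tcp_pos: [547.5, 210.0, 8.1]
ft_force: [-11.9, -1.6, 1.7]
```

```bash
for i in 1 2 3 ; do python3 -m jog '[{"travel":[-0.003,-0.0008,0],"dr":[0,0,0],"hand":0.4},{"travel":[-0.005,-0.0014,0],"dr":[0,0,0],"hand":0.4}]' | grep -E "t:|pos|ft"; done
```

```text
t: 23.22
tcp_pos: [547.0, 209.9, 8.1]
ft_force: [-8.3, -2.8, -2.8]
t: 23.48
tcp_pos: [545.9, 209.6, 8.1]
ft_force: [-8.6, -1.9, -1.9]
t: 23.72
tcp_pos: [545.5, 209.5, 8.1]
ft_force: [-3.7, -0.6, -7.1]
```

```bash
python3 -m jog '[{"travel":[-0.003,-0.0008,0],"dr":[0,0,0],"hand":0.4},{"travel":[-0.005,-0.0014,0],"dr":[0,0,0],"hand":0.4}]' | grep -E "t:|pos|ft"
```

```text
t: 23.98
tcp_pos: [545.5, 209.5, 8.8]
ft_force: [-2.8, -1.0, -8.8]
```

```bash
python3 -m jog '[{"travel":[0.004,0.0011,0],"dr":[0,0,0],"hand":0.4},{"travel":[0.004,0.0011,0],"dr":[0,0,0],"hand":0.55},{"travel":[0.004,0.0011,0],"dr":[0,0,0],"hand":0.8},{"travel":[0.004,0.0011,0],"dr":[0,0,0],"hand":0.85},{"travel":[0.004,0.0011,0],"dr":[0,0,0],"hand":0.85}]'
python3 gap.py w13
```

```text
t: 24.6
tcp_pos: [547.2, 210.1, 9.5]
orientation: [-3.112, -0.431, -0.002]
ft_force: [0.8, 0.4, -0.2]
opening: 0.851
finger_force: 0.0
[547.00480326 210.00396413   9.43885724] [-0.68133122  0.39220173  0.62203765]
285 [ 30  30  31  29  27  29  29  87 136 135 141 127  53  52  51  53  54  53
  54  53  54  62  66  67  66  65  66  65  64  66  65  64  58  32  25  25
  29  26]
305 [ 57  91  77  33  33  29  32  39 145 145 145 128  53  54  53  54  53  55
  54  53  54  61  66  67  66  66  66  66  66  66  64  63  57  28  25  27
  30  27]
326 [ 60  91  76  31  31  31  30  39 149 148 148 130  55  53  51  53  53  53
  54  54  55  61  65  66  67  66  66  67  65  66  65  64  59  32  26  28
  26  26]
345 [ 59  91  76  28  32  32  31  37 147 146 146 129  53  53  54  55  53  55
  54  53  55  62  66  68  66  65  66  67  67  67  63  63  58  29  28  28
  24  26]
368 [ 30  30  28  29  31  29  32  50 143 144 143 125  52  53  52  52  54  54
  53  54  55  63  66  67  66  65  67  66  67  66  65  63  59  28  26  27
  22  27]
30 [285.0, 258.0, 242.0]
40 [255.0, 232.0, 219.0]
50 [224.0, 206.0, 195.0]
60 [191.0, 178.0, 170.0]
```

```bash
python3 -m jog '[{"travel":[0,0,0.06],"dr":[0,0,0],"hand":0.85},{"travel":[0,0,0.15],"dr":[0,0,0],"hand":0.85},{"travel":[0,0,0.35],"dr":[0,0,0],"hand":0.85},{"travel":[0,0,0.55],"dr":[0,0,0],"hand":0.85},{"travel":[0,0,0.7],"dr":[0,0,0],"hand":0.85}]'
python3 -m jog '[{"travel":[-0.2,-0.1,0],"dr":[0,0,0],"hand":0.85},{"travel":[-0.3,-0.2,0],"dr":[0,0,0],"hand":0.85},{"travel":[-0.3,-0.2,0],"dr":[0,0,0],"hand":0.85},{"travel":[-0.3,-0.2,0],"dr":[0,0,0],"hand":0.85}]'
python3 - <<'E'
from h import *
snap("wrist","w14")
g=cv2.GaussianBlur(cv2.cvtColor(cv2.imread("pics/w14.png"),cv2.COLOR_BGR2GRAY),(3,3),0)
o=np.array([544,208.5,0]);X=np.array([.9625,.2713,0])
for z in(66,76): print(z,[(x,int(g[int(v),int(u)])) for x in range(-60,76,3) for u,v in proj("w14",[o+x*X+[0,0,z]]) if 0<=u<640 and 0<=v<480])
# bystanders: diff of the top picture against the first
snap("top","t14");d=cv2.absdiff(cv2.imread("pics/t14.png"),cv2.imread("pics/top0.png")).max(2)
for n,(u,v) in dict(vial=(313,259),brush=(310,297),sa=(336,190),sb=(157,292),jar=(148,212),cup=(477,320),pack_old=(391,277),pad=(388,250)).items(): print(n,d[v-12:v+12,u-12:u+12].mean().round(1))
E
```

```text
t: 25.28
tcp_pos: [547.2, 210.1, 187.7]
orientation: [-3.111, -0.431, -0.004]
ft_force: [0.2, 1.0, -0.3]
opening: 0.851
finger_force: 0.0
t: 25.78
tcp_pos: [472.7, 160.3, 185.2]
orientation: [-3.111, -0.43, -0.003]
ft_force: [0.4, 0.0, 1.0]
opening: 0.848
finger_force: 0.0
66 [(-60, 101), (-57, 100), (-54, 100), (-51, 101), (-48, 100), (-45, 99), (-42, 102), (-39, 20), (-36, 20), (-33, 23), (-30, 23), (-27, 22), (-24, 19), (-21, 62), (-18, 62), (-15, 62), (-12, 63), (-9, 63), (-6, 63), (-3, 95), (0, 113), (3, 114), (6, 113), (9, 113), (12, 114), (15, 113), (18, 113), (21, 90), (24, 40), (27, 41), (30, 37), (33, 38), (36, 39), (39, 31), (42, 60), (45, 79), (48, 79), (51, 78), (54, 117), (57, 24), (60, 38), (63, 112)]
76 [(-60, 101), (-57, 101), (-54, 100), (-51, 100), (-48, 99), (-45, 101), (-42, 101), (-39, 54), (-36, 21), (-33, 22), (-30, 23), (-27, 20), (-24, 18), (-21, 55), (-18, 63), (-15, 62), (-12, 63), (-9, 63), (-6, 63), (-3, 84), (0, 113), (3, 113), (6, 113), (9, 112), (12, 113), (15, 113), (18, 113), (21, 60), (24, 39), (27, 39), (30, 37), (33, 40), (36, 37), (39, 38), (42, 78), (45, 80), (48, 78), (51, 103), (54, 20), (57, 36), (60, 62)]
vial 1.3
brush 1.3
sa 1.2
sb 3.6
jar 1.3
cup 1.4
pack_old 40.4
pad 1.7
```

```bash
python3 -c "
from station import env
print(env.sign_off())"
```

```text
the job is handed in; nothing more can be done
None
```

The pack came off the charger and is on the lamp rail: it resisted a light pull back, stayed in place when let go, and sits about 2 mm short of the end stop. The gripper is clear, nothing on the table appears to have moved, and I handed the job in at about 26 s.

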